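# Lock the filter cover stud of a dry-block incubator

### The job

The fan-filter cover on the incubator is held by only one of its two slotted quarter-turn studs: fasten the other, the one that stands up, with the orange flat-bladed key. Set the blade in the slot and, bearing on it lightly, turn the stud back anticlockwise until its pin drops into the receptacle, press it home and turn it clockwise a quarter turn until it drops into its catch and stays down by itself; work by feel and do not force it (never more than about 40 N on the studs or the incubator), keep the fingers off the stud, and leave the sample jars where they are. Then put the key back upright, fully home in its blue stand.

Things in the scene. Friction and masses are not known exactly. Their poses are not given: they have to be found in the camera images.
- incubator: white bench-top dry-block incubator, fixed, 200 mm (x) by 300 mm (y), top 80 mm above the deck; origin on the deck under its centre. On its -y half the grey fan-filter cover (top 82 mm above the deck) with two slotted studs 100 mm apart along x, at y = -83 mm; either may be the open one. On its +y half a metal block with vials up to 114 mm above the deck.
- stud_slot (a point): the open stud, standing up: centre of its top face at the mouth of the slot; x along the slot, z up; moves and turns with it. Steel head 26 mm across, 6 mm thick, top 23 mm above the cover; black collar round it 40 mm across outside, 30 inside, 8 high. Slot 4.2 mm wide, 17 long (ends closed), 4 deep, lips bevelled 0.9. Spring: 6 N before it moves, then 0.4 N more per mm.
- stud_press (a joint): depth the open stud is pressed in, m: 0 = up. Its cross pin first meets the receptacle behind the cover at 1.5 to 4.5 mm (depth differs each time and cannot be seen); only when turned in line with the entry slot (within about 0.1 rad) does it drop through. It bottoms on a hard floor 10.8 mm further down. Fastened, it stays 3.8 mm above that floor; let go short of the notch, it springs up again.
- stud_turn (a joint): turn of the open stud, rad, clockwise seen from above; 0 = slot along the incubator's x. Starts at 0.5 to 0.6. The entry slot, at an angle that cannot be seen, lies 0.25 to 1.25 rad anticlockwise of the start. Pressed home there, it turns clockwise only; from 1.3 rad past the entry it falls into its notch by itself when let up, resting at about 1.6, against a hard stop.
- stud_home_top (a point): the other stud, already fastened (it does not move): centre of its top face, 13 mm above the cover, same head and collar, slot roughly across the incubator.
- key_grip (a point): the key, loose, about 90 g, in its stand blade down: middle of the handle, on the key's axis, 72 mm above the blade's tip; z up, x along the wide side of both handle and blade. Orange handle 44 mm wide (x), 18 thick (y), 48 to 88 mm above the tip; black flange 28 mm across, 44 to 48 mm; shank 10 mm across; flat blade 13 mm wide, 2.5 thick (2 at the tip), lowest 10 mm.
- key_tip (a point): middle of the key's blade tip, the lowest point of the key; axes as key_grip
- stand_hole0 (a point): blue block, fixed, 64 by 64 mm and 50 mm high, that holds the key: centre of the mouth of its round hole at the top, 17.5 mm across with a 2 mm chamfer, right through. Fully home, the key's flange lies on the top and the key's tip is 6 mm above the deck.
- jar_a_centre (a point): sample jar, loose, cream with a white screw cap, 77 mm across, 88 mm high: its centre, 44 mm up
- jar_b_centre (a point): second sample jar, the same
- jar_c_centre (a point): third sample jar, the same
Things that resemble listed ones, but are neither listed nor needed, are in the scene too. What is shaped like the part that bears key_grip but pink is not meant.

How it is judged:
On the way, in this order (a step that is already met when the one before it is completed fails the run):
1. the stud's pin is through the entry slot and pressed home by the key (value of joint stud_press above 0.009 m and contact force between key and stud above 2 N), for 0.1 s.
2. the stud is turned into its catch and stays down with the key off it (value of joint stud_turn between 0.8 and 2 rad and value of joint stud_press above 0.007 m and contact force between key and stud below 0.3 N), for 0.3 s.
At the end, for the whole second after the job is handed in: The stud is turned into its catch (0.8 to 2.0 rad) and stays more than 7 mm down with the key off it; the key stands released and still in its stand, within 8 mm of the hole's axis, tilted less than 0.12 rad, its tip more than 40 mm below the mouth; the jars have not been moved (all of step 2 and horizontal distance between key_grip and stand_hole0 below 0.008 m and angle between key_grip's own z axis and vertical below 0.12 rad and z of key_tip in the frame of stand_hole0 below -0.04 m and linear speed of key below 0.02 m/s); the robot touches nothing.
It fails at once if the key bears on the open stud with more than 40 N (contact force between key and stud above 40 N).
It fails at once if the key bears on the fastened stud with more than 40 N (contact force between key and stud_home above 40 N).
It fails at once if the key bears on the incubator with more than 40 N (contact force between key and incubator above 40 N).
It fails at once if the fingers touch the open stud (contact force between the fingers and stud above 0.5 N).
It fails at once if a sample jar is moved more than 15 mm or tipped (distance of any of jar_a_centre, jar_b_centre, jar_c_centre from where it was at the start of the episode above 0.015 m or angle between any of jar_a_centre, jar_b_centre, jar_c_centre's own z axis and vertical above 0.25 rad).
It also fails if it takes over 67 s, if anything falls off the work surface, if the arm or the gripper's body presses on something with over 40 N, if the wrist force passes 120 N, or if a joint passes its speed limit or range.

### The arm

A 7-joint arm with a two-finger parallel gripper is mounted at the origin on the work surface. World frame = base frame: x ahead of the robot, y to its left, z up, the work surface at z = 0. Lengths are in m, angles in rad, forces in N, time in s.
With the tool pointing down it reaches from about 0.4 to 0.85 m from the base axis. Payload 10.4 kg.
Tool frame: the origin (TCP) lies midway between the tips of the shut fingers; the grasp point (between the pads) lies 19 mm behind it; z points along the fingers, y is the direction in which the jaws open and shut (so a half turn about z gives the same grasp; the last joint's range is limited). The gripper opens to 85 mm and grips with 20 to 120 N. Pads are 22 mm wide; open, the fingers measure 114 mm over their backs; the gripper's body (76 mm by 85 mm) begins 54 mm behind the grasp point. The pads swing forward as they close: fully open they stand 13 mm farther back than shut.
Start: joints at [-0.023, 0.332, -0.065, 1.46, 0.022, 1.35, -0.088], TCP at [0.625, 0, 0.231] pointing down, gripper open.
Joint ranges: [-2.6, 2.6], [-0.5, 2.12], [-1.47, 1.34], [0.16, 2.42], [-1.27, 4.41], [0.06, 2.06], [-2.6, 2.6]. Speed limits (rad/s): [2.22, 2.22, 2.79, 2.79, 3.14, 3.14, 3.14].

### API

Orientations are given as a unit quaternion [x, y, z, w].
In Python, from workcell import manip, camera, camera_info, workorder, nets gives the robot as it stands.
- The arm moves only by the tool apply_moves, never from a script. Its argument "commands" is a list of rows, each a list of 5 numbers: the shift along the tool's x, y, z in m, then the turn about the tool's z in degrees, then the gripper command: -1 is fully open, 1 is shut, values between are in proportion. A call has 1 to 5 rows; each row shifts and turns the pose as measured when the row begins, along the tool's axes as they then stand; what a row does not reach is not made up. A row lasts 1/12 s, in which the tool goes at most 41.7 mm and 7.16 degrees, less where a joint would pass 70% of its speed; a pose out of reach is approached as far as the arm can. A call is refused whole if a number of a shift passes 0.0417 or a number of a turn 7.16, either way. A call with a gripper value outside its range is refused whole. The fingers move at their own pace and stop on an object; "squeeze" is the grip in N (left out, the last holds). Time passes only in rows, so rows that do not move let the fingers close. It gives the time, the measured TCP pose, the force and the opening at its end, in the units of the state.
- manip.get_obs(): the state, without advancing time (a new reading comes with each control period).
- camera(name): name is "scene" or "side" or "wrist"; returns (picture, depth): 420x560x3 uint8, red, green, blue; 420x560 float32, m along the optical axis (not along the pixel's ray), 0 where there is no reading.
- camera_info(name): a dict with "camera_matrix" (3x3 intrinsics, pixels), "xyz" and "rotation" of the camera in the world; the wrist camera has in their place "T_tool_cam" (4x4, takes a point from camera to tool coordinates, whose origin is the TCP and whose axes are the flange's). Camera axes: x right, y down, z forward; pixel columns grow to the right and rows downward; lengths in m; the calibration is good to about 2 mm. A picture is of the moment at which its call begins: read the wrist's pose just before it. camera_info takes no time and is no camera call.
- workorder.hand_in(): hands the job in, once; it reports no verdict.
Trained networks look in the newest picture that a camera, given by its name, has taken for a name from the list of things; names that differ only in an ending like _2 or _b are one class to them, and where a whole thing is asked for, a point or a joint stands for the part that bears it (a point fixed in the world has none). Each returns a list of dicts, best first, with "conf" (0 to 1); they miss things now and then, are a little off and sometimes report something else, mostly with a low value. They report only what shows in the picture. A call takes as long as a camera call. They do not tell look-alikes from the thing itself.
- nets.look_for(camera, thing): "rect" ([left, top, width, height] in pixels, round what is visible of it).
- nets.place_of(camera, thing): "xy" ([column, row] in pixels: a listed point, or the origin of a listed thing).
The state is a dict: "clock": time; "joint_pos": joint angles; "joint_velocities": joint speeds; "tau": joint torques, N m; "position": TCP position; "ee_rot": TCP orientation; "ft_force": force on the tool from outside, world axes, zero at the start; "torque": the same for the moment, N m; "grip_width": opening from 0.0 (shut) to 1.0 (fully open).
Only numpy, scipy, OpenCV 4.12 (cv2) and the standard library are available. Lean on these libraries where they do the work, as an engineer would, in place of code of your own. Each camera call takes 0.05 s, during which the arm holds its last target. There are 200 camera calls.

## Working session

There is one attempt and no reset: what is moved stays moved. The work goes in short steps, Python scripts to look and compute and a tool call to move; the robot and the scene stay as the last step left them, time stands still between calls to the robot, and variables do not carry over. Pictures are saved under pics/ and viewed, about 8 in all and at most 12, crops included, and the job is handed in when it is done.

Besides the shell and the picture viewer there is one more tool, called after "Emit:" as name(argument=value, ...) on one line, values as JSON. apply_moves: Moves the arm, as the interface text tells. Its arguments: {"type":"object","properties":{"commands":{"type":"array","items":{"type":"array","items":{"type":"number"}}},"squeeze":{"type":"number"}},"required":["commands"]}

```bash
mkdir -p pics; ls; cat > h.py <<'E'
import numpy as np, cv2
from scipy.spatial.transform import Rotation as R
from workcell import manip, camera, camera_info, workorder, nets
def cam(name):
    o=manip.get_obs(); im,d=camera(name); i=camera_info(name); K=np.array(i["camera_matrix"])
    if name=="wrist":
        T=np.eye(4);T[:3,:3]=R.from_quat(o["ee_rot"]).as_matrix();T[:3,3]=o["position"];T=T@np.array(i["T_tool_cam"])
    else:
        T=np.eye(4);T[:3,:3]=np.array(i["rotation"]);T[:3,3]=i["xyz"]
    return im,d,K,T
def save(im,f): cv2.imwrite("pics/"+f,cv2.cvtColor(im,cv2.COLOR_RGB2BGR))
def at_z(K,T,uv,z):
    r=T[:3,:3]@np.linalg.inv(K)@np.array([uv[0],uv[1],1.]); return T[:3,3]+r*(z-T[2,3])/r[2]
def cloud(d,K,T):
    v,u=np.mgrid[:d.shape[0],:d.shape[1]]
    p=np.stack([(u-K[0,2])/K[0,0]*d,(v-K[1,2])/K[1,1]*d,d],-1)
    return p@T[:3,:3].T+T[:3,3]
E
python3 - <<'E'
from h import *
o=manip.get_obs(); print({k:np.round(v,3).tolist() for k,v in o.items()})
print(camera_info("wrist"))
for n in ["scene","side"]:
    im,d,K,T=cam(n); save(im,n+"0.png"); print(n,np.round(T,3).tolist(),np.round(K,1).tolist())
    C=cloud(d,K,T)
    for t in ["incubator","stud_slot","stud_home_top","key_grip","key_tip","stand_hole0","jar_a_centre"]:
        for r in nets.place_of(n,t)[:4]:
            u,v=r["xy"]; q=C[min(419,max(0,int(round(v)))),min(559,max(0,int(round(u))))]
            print(n,t,np.round(r["xy"],1),round(r["conf"],2),np.round(q,3))
a=cv2.imread("pics/scene0.png");b=cv2.imread("pics/side0.png")
E
```

```text
pics
{'clock': 0.0, 'joint_pos': [-0.023, 0.333, -0.065, 1.461, 0.022, 1.35, -0.089], 'joint_velocities': [0.001, -0.001, -0.0, -0.0, 0.001, 0.001, -0.0], 'tau': [0.0, -62.545, 0.05, -39.161, 0.016, 0.01, -0.0], 'position': [0.625, 0.0, 0.231], 'ee_rot': [0.707, 0.707, -0.001, -0.0], 'ft_force': [-0.51, -0.047, -0.043], 'torque': [-0.011, 0.045, 0.011], 'grip_width': 1.005}
{'camera_matrix': array([[372.82215879,   0.        , 284.1102835 ],
       [  0.        , 372.82215879, 212.03452255],
       [  0.        ,   0.        ,   1.        ]]), 'T_tool_cam': array([[ 9.79168494e-04, -9.52725922e-01, -3.03829488e-01,
         7.87259116e-02],
       [ 9.99998283e-01,  4.54917425e-04,  1.79625484e-03,
        -4.52524961e-04],
       [-1.57312122e-03, -3.03830726e-01,  9.52724732e-01,
        -1.42182381e-01],
       [ 0.00000000e+00,  0.00000000e+00,  0.00000000e+00,
         1.00000000e+00]])}Traceback (most recent call last):
  File "<stdin>", line 5, in <module>
  File "h.py", line 9, in cam
    T=np.eye(4);T[:3,:3]=np.array(i["rotation"]);T[:3,3]=i["xyz"]
                ~^^^^^^^
ValueError: could not broadcast input array from shape (4,) into shape (3,3)
```

```bash
sed -i 's/T\[:3,:3\]=np.array(i\["rotation"\])/T[:3,:3]=R.from_quat(i["rotation"]).as_matrix()/' h.py
python3 - <<'E'
from h import *
for n in ["scene","side"]:
    im,d,K,T=cam(n); save(im,n+"0.png"); print(n,np.round(T,3).tolist(),np.round(K,1).tolist())
    C=cloud(d,K,T)
    for t in ["incubator","stud_slot","stud_home_top","key_grip","key_tip","stand_hole0","jar_a_centre"]:
        for r in nets.place_of(n,t)[:4]:
            u,v=r["xy"]; q=C[min(419,max(0,int(round(v)))),min(559,max(0,int(round(u))))]
            print(n,t,np.round(r["xy"],1),round(r["conf"],2),np.round(q,3))
E
```

```text
scene [[-0.3, 0.543, -0.784, 1.264], [0.954, 0.156, -0.257, 0.119], [-0.018, -0.825, -0.565, 0.627], [0.0, 0.0, 0.0, 1.0]] [[498.2, 0.0, 279.3], [0.0, 498.2, 197.3], [0.0, 0.0, 1.0]]
scene incubator [400.9 265.9] 0.95 [0.635 0.116 0.078]
scene stud_slot [354.9 229. ] 0.55 [0.593 0.032 0.104]
scene stud_home_top [360.1 203.7] 0.8 [0.507 0.026 0.096]
scene key_grip [254.7 163.4] 0.81 [ 0.388 -0.223  0.077]
scene key_grip [231.8 183.4] 0.76 [ 0.492 -0.234  0.087]
scene key_grip [193.6 177.6] 0.6 [ 0.479 -0.326  0.075]
scene key_tip [200.8 207.5] 0.74 [ 0.48  -0.318  0.001]
scene stand_hole0 [238.6 193.5] 0.82 [ 0.486 -0.224  0.059]
scene jar_a_centre [215.6 262.6] 0.59 [ 0.719 -0.171  0.085]
side [[-0.988, -0.107, 0.114, 0.45], [-0.156, 0.667, -0.728, 0.472], [0.002, -0.737, -0.676, 0.626], [0.0, 0.0, 0.0, 1.0]] [[419.1, 0.0, 284.2], [0.0, 419.1, 210.2], [0.0, 0.0, 1.0]]
side incubator [296.1 262.3] 0.73 [0.5   0.018 0.091]
side incubator [261.8 338.9] 0.67 [0.529 0.165 0.089]
side stud_slot [235.7 256.5] 0.59 [0.598 0.032 0.104]
side stud_home_top [295.8 263.5] 0.58 [0.5   0.022 0.09 ]
side stud_home_top [235.2 153.3] 0.22 [0.589 0.014 0.297]
side key_grip [326.3 175. ] 0.8 [ 0.471 -0.225  0.091]
side key_grip [333.6 158.7] 0.77 [ 0.459 -0.383  0.022]
side key_grip [345.3 197.6] 0.57 [ 0.427 -0.191  0.064]
side key_tip [367.7 213.3] 0.89 [ 0.372 -0.222  0.001]
side key_tip [327.7 168.3] 0.77 [ 0.471 -0.349  0.018]
side key_tip [322.  202.6] 0.75 [ 0.473 -0.201  0.035]
side stand_hole0 [325.8 186.5] 0.74 [ 0.469 -0.224  0.063]
side jar_a_centre [223.4 193.4] 0.92 [ 0.674 -0.155  0.074]
```

View pics/scene0.png

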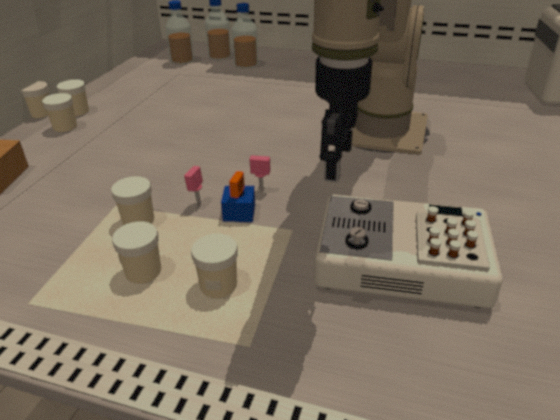

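View pics/side0.png

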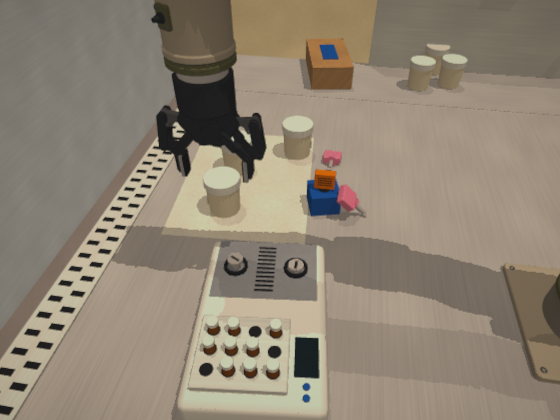

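Scene: orange key in blue stand at about (237,190) scene / (325,185) side, pink decoys both sides, jars to the -y/+x side, open stud at (355,237) scene / (236,257) side. I'll move above the key and look with the wrist camera.

Emit:
apply_moves(commands=[[-0.035,-0.022,0,0,-1],[-0.035,-0.022,0,0,-1],[-0.035,-0.022,0,0,-1],[-0.035,-0.022,0,0,-1],[-0.035,-0.022,0,0,-1]])

```text
clock: 1.27
position: [0.5161, -0.1691, 0.2293]
ee_rot: [0.701, 0.713, 0.002, -0.002]
ft_force: [1.4, -1.7, -0.7]
grip_width: 0.999
```

Emit:
apply_moves(commands=[[-0.03,-0.02,0,0,-1],[-0.025,-0.015,0,0,-1],[0,0,0,0,-1]])

```text
clock: 1.52
position: [0.4747, -0.2358, 0.2299]
ee_rot: [0.705, 0.709, 0.001, -0.0]
ft_force: [-0.9, -0.9, 0.3]
grip_width: 0.999
```

```bash
python3 - <<'E'
from h import *
im,d,K,T=cam("wrist"); save(im,"w1.png"); o=manip.get_obs(); print(o["position"],o["ee_rot"],o["clock"])
for t,z in [("key_grip",.078),("stand_hole0",.05)]:
    for r in nets.place_of("wrist",t)[:4]: print(t,np.round(r["xy"],1),round(r["conf"],2),np.round(at_z(K,T,r["xy"],z),4))
C=cloud(d,K,T); hsv=cv2.cvtColor(im,cv2.COLOR_RGB2HSV)
m=(hsv[...,0]>4)&(hsv[...,0]<16)&(hsv[...,1]>170)&(C[...,2]>.085)&(C[...,2]<.105)
P=C[m]; print(m.sum(),np.median(P,0)); print(cv2.minAreaRect((P[:,:2]*1000).astype(np.float32)))
b=(hsv[...,0]>100)&(hsv[...,0]<130)&(hsv[...,1]>150)&(C[...,2]>.044)&(C[...,2]<.058)
P=C[b]; print(b.sum(),np.median(P,0)); print(cv2.minAreaRect((P[:,:2]*1000).astype(np.float32)))
E
```

```text
[ 0.47618972 -0.23339954  0.22991119] [ 7.04244327e-01  7.09955388e-01  1.75668893e-03 -4.35019052e-04] 1.5667
key_grip [258.1 138. ] 0.94 [ 0.4544 -0.1902  0.078 ]
key_grip [277.8 330.5] 0.81 [ 0.4701 -0.3649  0.078 ]
key_grip [282.8 191.3] 0.79 [ 0.4739 -0.2328  0.078 ]
1228 [ 0.47329724 -0.23313601  0.09342486]
((473.22589111328125, -234.0679473876953), (42.2996826171875, 16.887062072753906), 1.2676347494125366)
2922 [ 0.4731097  -0.22080485  0.04969013]
((473.20074462890625, -234.51144409179688), (62.501522064208984, 63.06571960449219), 15.448057174682617)
```

View pics/w1.png

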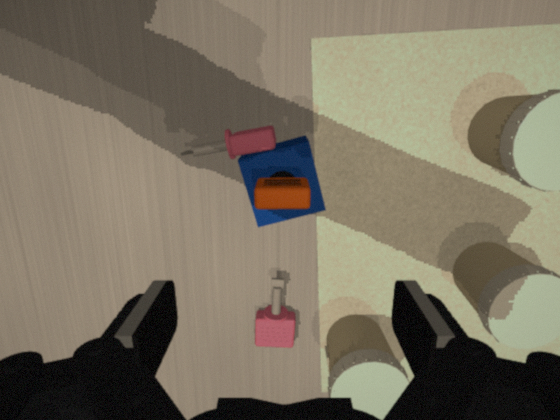

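The picture shows the orange key (282,193), wide side along image x (world x), a pink decoy leaning behind it at (250,141) and another pink one at (275,325). Key at (0.473,-0.234); jaws must turn -90° to span the thin side.

Emit:
apply_moves(commands=[[0,0,0,-7.1,0],[0,0,0,-7.1,0],[0,0,0,-7.1,0],[0,0,0,-7.1,0],[0,0,0,-7.1,0]])

```text
clock: 2.08
position: [0.4839, -0.2199, 0.2292]
ee_rot: [0.446, 0.895, 0.004, -0.0]
ft_force: [0.8, -0.6, 0.3]
grip_width: 0.501
```

Emit:
apply_moves(commands=[[0,0,0.01,-7.1,0],[0,0,0.01,-7.1,0],[0,0,0.01,-7.1,0],[0,0,0.01,-7.1,0],[0,0,0.01,-7.1,0]])

```text
clock: 2.5
position: [0.4915, -0.2092, 0.1793]
ee_rot: [0.149, 0.989, 0.005, 0.003]
ft_force: [0.5, -0.0, -0.6]
grip_width: 0.499
```

Emit:
apply_moves(commands=[[0,0,0,-7.1,0],[0,0,0,-7.1,0],[0,0,0,0,0]])

```text
clock: 2.75
position: [0.4935, -0.2021, 0.1759]
ee_rot: [0.02, 1.0, 0.006, 0.002]
ft_force: [0.4, 1.0, -0.9]
grip_width: 0.503
```

```bash
cat >> h.py <<'E'
def go(x,y,yaw=None,o=None):
    "print shift in tool axes to world x,y; yaw = world angle (deg) of tool x"
    o=o or manip.get_obs(); M=R.from_quat(o["ee_rot"]).as_matrix(); p=np.array(o["position"])
    a=np.degrees(np.arctan2(M[1,0],M[0,0])); e=M.T@np.array([x-p[0],y-p[1],0])
    print("t",round(o["clock"],2),"pos",np.round(p,4),"yaw",round(a,2),"shift",np.round(e,4),"turn",None if yaw is None else round(-((yaw-a+180)%360-180),2),
      "tilt",np.round(M[:2,2],4),"q",np.round(o["joint_pos"],2),"F",np.round(o["ft_force"],1),"w",round(o["grip_width"],3))
E
python3 - <<'E'
from h import *
go(.4732,-.234,181.27)
im,d,K,T=cam("wrist"); save(im,"w2.png"); C=cloud(d,K,T)
hsv=cv2.cvtColor(im,cv2.COLOR_RGB2HSV)
m=(hsv[...,0]>4)&(hsv[...,0]<16)&(hsv[...,1]>170)&(C[...,2]>.085)&(C[...,2]<.105)
P=C[m]; print(m.sum(),np.median(P,0)); print(cv2.minAreaRect((P[:,:2]*1000).astype(np.float32)))
b=(hsv[...,0]>100)&(hsv[...,0]<130)&(hsv[...,1]>150)&(C[...,2]>.044)&(C[...,2]<.058)
P=C[b]; print(b.sum(),cv2.minAreaRect((P[:,:2]*1000).astype(np.float32)))
p=(hsv[...,0]>160)&(hsv[...,1]>90)&(C[...,1]>-.23); P=C[p]; print("pink",len(P),np.percentile(P,[2,98],axis=0) if len(P) else 0)
E
```

```text
t 2.75 pos [ 0.4935 -0.2021  0.1759] yaw 177.69 shift [ 0.019  -0.0327 -0.0005] turn -3.58 tilt [0.0037 0.0123] q [ 0.35  0.17 -0.04  1.78 -0.01  1.19  1.84] F [ 0.4  1.  -0.9] w 0.503
1960 [ 0.47099029 -0.23354982  0.09345936]
((472.621337890625, -234.11026000976562), (42.874183654785156, 17.953306198120117), 1.0027912855148315)
4736 ((472.8548278808594, -234.32630920410156), (62.819580078125, 63.73613739013672), 15.426790237426758)
pink 2230 [[ 0.42215459 -0.22508809  0.02886118]
 [ 0.49771431 -0.14863741  0.25892744]]
```

Emit:
apply_moves(commands=[[0.01,-0.016,0,-1.8,0],[0.01,-0.016,0,-1.8,0],[0,0,0,0,0]])

```text
clock: 3.05
position: [0.4747, -0.2299, 0.1757]
ee_rot: [-0.006, 1.0, 0.007, 0.002]
ft_force: [-0.8, -0.9, -0.5]
grip_width: 0.502
```

```bash
python3 -c "
from h import *
go(.4727,-.2342,181.1)"
```

```text
t 3.05 pos [ 0.4747 -0.2299  0.1757] yaw -179.27 shift [ 0.0021 -0.0042 -0.0001] turn -0.37 tilt [0.0047 0.0134] q [ 0.39  0.16 -0.02  1.79 -0.01  1.19  1.96] F [-0.8 -0.9 -0.5] w 0.502
```

Emit:
apply_moves(commands=[[0.0026,-0.0055,0.01,-0.4,0],[0,0,0.03,0,0],[0,0,0.03,0,0],[0,0,0.02,0,0],[0,0,0,0,0]])

```text
clock: 3.47
position: [0.4763, -0.2323, 0.0826]
ee_rot: [-0.004, 1.0, 0.006, 0.006]
ft_force: [-0.8, -0.6, -0.8]
grip_width: 0.501
```

```bash
python3 -c "
from h import *
go(.4727,-.2342,181.1)"
```

```text
t 3.47 pos [ 0.4763 -0.2323  0.0826] yaw -179.55 shift [ 0.0036 -0.0019 -0.0001] turn -0.65 tilt [0.011  0.0123] q [ 0.39  0.26 -0.02  1.88 -0.01  0.99  1.96] F [-0.8 -0.6 -0.8] w 0.501
```

Emit:
apply_moves(commands=[[0.004,-0.002,0.01,-0.6,0],[0.0005,-0.0003,0.01,0,0],[0,0,0,0,0]])

```text
clock: 3.72
position: [0.4729, -0.2326, 0.0615]
ee_rot: [-0.008, 1.0, 0.007, 0.005]
ft_force: [-0.2, -0.5, -0.2]
grip_width: 0.499
```

Emit:
apply_moves(commands=[[0,0,0,0,1],[0,0,0,0,1],[0,0,0,0,1],[0,0,0,0,1],[0,0,0,0,1]], squeeze=80)

```text
clock: 4.13
position: [0.4751, -0.2325, 0.0644]
ee_rot: [-0.007, 1.0, 0.006, 0.007]
ft_force: [-0.4, -0.4, -1.5]
grip_width: 0.197
```

```bash
python3 -c "
from h import *
go(.4727,-.2342,181.1)"
```

```text
t 4.13 pos [ 0.4751 -0.2325  0.0644] yaw -179.21 shift [ 0.0024 -0.0016 -0.0001] turn -0.31 tilt [0.0134 0.0122] q [ 0.4   0.28 -0.02  1.9  -0.01  0.95  1.97] F [-0.4 -0.4 -1.5] w 0.197
```

Emit:
apply_moves(commands=[[0,0,-0.01,0,1],[0,0,-0.035,0,1],[0,0,-0.035,0,1],[0,0,-0.035,0,1],[0,0,-0.03,0,1]])

```text
clock: 4.55
position: [0.4701, -0.2337, 0.2118]
ee_rot: [-0.007, 1.0, 0.007, 0.003]
ft_force: [1.3, -0.4, -0.8]
grip_width: 0.195
```

Emit:
apply_moves(commands=[[-0.012,0.036,0,0,1],[-0.012,0.036,0,0,1],[-0.012,0.036,0,0,1],[-0.012,0.036,0,0,1],[-0.012,0.036,0,0,1]])

```text
clock: 4.97
position: [0.5321, -0.0592, 0.2308]
ee_rot: [0.003, 1.0, 0.002, 0.013]
ft_force: [0.5, -0.0, -1.3]
grip_width: 0.196
```

Emit:
apply_moves(commands=[[-0.012,0.036,0,0,1],[-0.012,0.036,0,0,1],[0,0,0,0,1]])

```text
clock: 5.22
position: [0.5583, 0.0253, 0.2361]
ee_rot: [-0.001, 1.0, 0.004, 0.016]
ft_force: [-1.2, 1.5, -1.7]
grip_width: 0.193
```

```bash
python3 - <<'E'
from h import *
go(.598,.031,180)
im,d,K,T=cam("wrist"); save(im,"w3.png")
for t,z in [("stud_slot",.105),("stud_home_top",.095),("key_tip",.14)]:
    for r in nets.place_of("wrist",t)[:4]: print(t,np.round(r["xy"],1),round(r["conf"],2),np.round(at_z(K,T,r["xy"],z),4))
E
```

```text
t 5.22 pos [0.5583 0.0253 0.2361] yaw -179.93 shift [-0.0397  0.0056  0.0013] turn 0.07 tilt [0.0314 0.0086] q [ 0.08  0.17 -0.23  1.65  0.04  1.29  1.42] F [-1.2  1.5 -1.7] w 0.193
stud_slot [296.2 243.8] 0.48 [0.5987 0.0372 0.105 ]
stud_home_top [280.6 111.7] 0.94 [0.4978 0.0248 0.095 ]
key_tip [283.7 233.7] 0.83 [0.5752 0.0269 0.14  ]
```

View pics/w3.png

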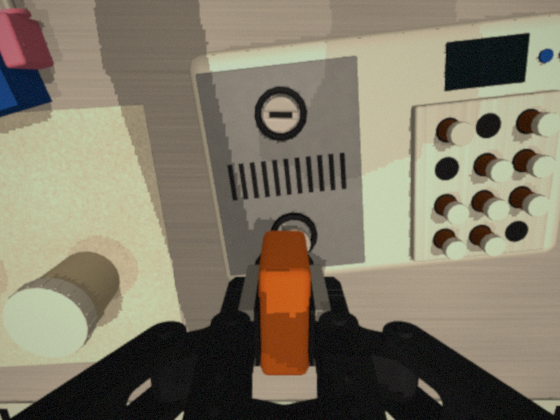

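The handle hides the open stud at (296,243); fastened stud at (281,113) has its slot across. I'll move further +x to see the open one.

Emit:
apply_moves(commands=[[-0.03,0,0,0,1],[-0.03,0,0,0,1],[-0.03,0,0,0,1],[0,0,0,0,1],[0,0,0,0,1]])

```text
clock: 5.83
position: [0.6479, 0.0036, 0.238]
ee_rot: [0.011, 1.0, -0.001, 0.014]
ft_force: [0.2, -0.2, -1.6]
grip_width: 0.195
```

```bash
python3 - <<'E'
from h import *
go(.598,.031,180)
im,d,K,T=cam("wrist"); C=cloud(d,K,T)
for t,z in [("stud_slot",.105),("stud_home_top",.095),("key_tip",.17)]:
    for r in nets.place_of("wrist",t)[:3]: print(t,np.round(r["xy"],1),round(r["conf"],2),np.round(at_z(K,T,r["xy"],z),4))
# rectified top view at z=.105 around stud, 0.2mm/px 90mm
s=4000; n=400; c0=np.array([.600,.032]); 
src=np.array([[0,0],[n,0],[n,n],[0,n]],np.float32)
W=[np.r_[c0+(q-n/2)*[1,-1]/s,.105] for q in src]
uv=[]
for w in W:
    p=K@(T[:3,:3].T@(w-T[:3,3])); uv.append(p[:2]/p[2])
H=cv2.getPerspectiveTransform(np.array(uv,np.float32),src)
top=cv2.warpPerspective(im,H,(n,n),flags=cv2.INTER_CUBIC)
save(np.hstack([cv2.resize(top,(420,420)),im[:, :380]]),"w4.png")
E
```

```text
t 5.83 pos [0.6479 0.0036 0.238 ] yaw 178.73 shift [ 0.0505  0.0263 -0.0014] turn -1.27 tilt [ 0.0272 -0.0013] q [ 0.07  0.37 -0.2   1.4   0.08  1.35  1.42] F [ 0.2 -0.2 -1.6] w 0.195
stud_slot [326.  131.1] 0.98 [0.6004 0.0358 0.105 ]
key_tip [282.2 234.4] 0.83 [0.6531 0.0033 0.17  ]
```

View pics/w4.png

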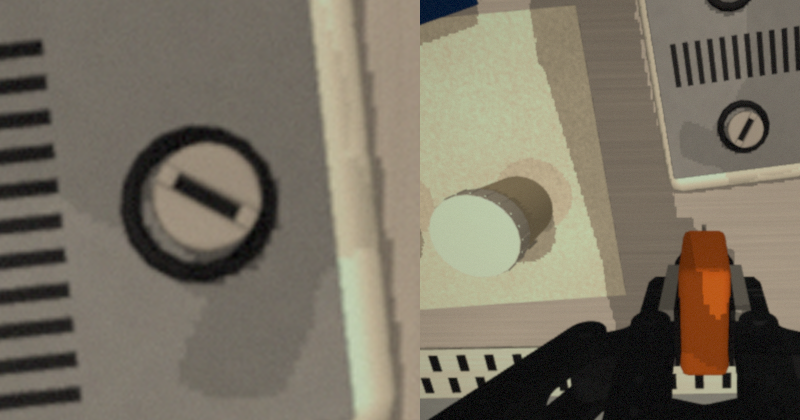

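Open stud is clear: slot centre at rectified (208,197) → world (0.600,0.035), slot at about -28° (clockwise). I'll turn the key to it, and check resting drift and the tip's offset.

Emit:
apply_moves(commands=[[0.01,0.006,0,6.8,1],[0.01,0.006,0,6.8,1],[0.01,0.006,0,6.8,1],[0.01,0.006,0,6.8,1],[0,0,0,0,1]])

```text
clock: 6.45
position: [0.6084, 0.0355, 0.2399]
ee_rot: [0.256, 0.967, 0.003, 0.015]
ft_force: [0.7, 1.2, -0.8]
grip_width: 0.196
```

```bash
cat >> h.py <<'E'
def tipworld(off=(.0032,0,.058),o=None):
    o=o or manip.get_obs(); M=R.from_quat(o["ee_rot"]).as_matrix(); return np.array(o["position"])+M@np.array(off)
E
python3 - <<'E'
from h import *
go(.600,.0354,151.6); print("tip",tipworld())
im,d,K,T=cam("wrist"); o=manip.get_obs()
i=camera_info("wrist"); Tc=np.array(i["T_tool_cam"])
for r in nets.place_of("wrist","key_tip")[:2]:
    ray=Tc[:3,:3]@np.linalg.inv(K)@np.r_[r["xy"],1]; p=Tc[:3,3]+ray*(.058-Tc[2,3])/ray[2]; print("tip in tool",r["xy"],r["conf"],p)
for off in [(.0032,0,.058),(0,0,.058)]:
    p=K@(np.linalg.inv(Tc)@np.r_[off,1])[:3]; print("expected px",p[:2]/p[2])
x,y=280,225; save(cv2.resize(im[190:260,250:320],(560,560),interpolation=cv2.INTER_CUBIC),"w5.png")
# slot fit
C=cloud(d,K,T)
for r in nets.place_of("wrist","stud_slot")[:1]: print(r,at_z(K,T,r["xy"],.105))
E
```

```text
t 6.45 pos [0.6084 0.0355 0.2399] yaw 150.32 shift [ 0.0072 -0.0043 -0.0003] turn -1.28 tilt [ 0.0303 -0.0012] q [-0.01  0.28 -0.16  1.52  0.05  1.32  0.88] F [ 0.7  1.2 -0.8] w 0.196
tip [0.6073854  0.03703982 0.18185338]
tip in tool [284.8, 233.0] 0.87 [0.00186936 0.00121208 0.058     ]
expected px [282.68881032 230.82789496]
expected px [282.68989601 236.03486893]
{'xy': [277.9, 185.8], 'conf': 0.61} [0.60106641 0.03744129 0.105     ]
```

Emit:
apply_moves(commands=[[0,0,0,0,1],[0,0,0,0,1]])

```text
clock: 6.77
position: [0.6105, 0.0311, 0.2398]
ee_rot: [0.25, 0.968, 0.002, 0.015]
ft_force: [0.1, 0.4, -1.3]
grip_width: 0.2
```

```bash
python3 -c "
from h import *
go(.600,.0354,151.6); print(tipworld())"
```

```text
t 6.77 pos [0.6105 0.0311 0.2398] yaw 151.03 shift [ 0.0112 -0.0013 -0.0003] turn -0.57 tilt [ 0.0312 -0.0032] q [-0.    0.28 -0.15  1.51  0.05  1.32  0.9 ] F [ 0.1  0.4 -1.3] w 0.2
[0.60949559 0.03250311 0.18171334]
```

View pics/w5.png

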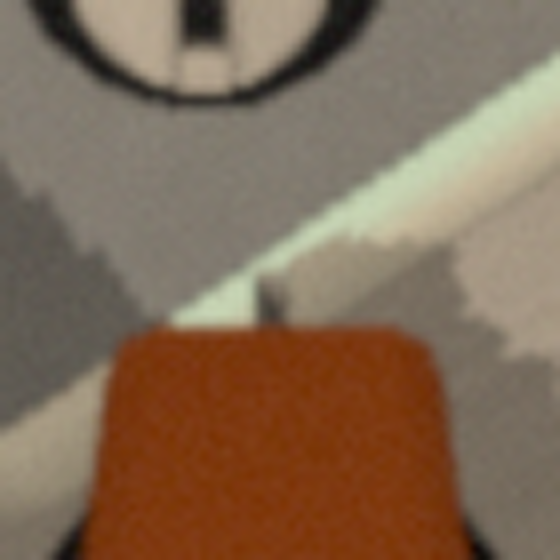

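Emit:
apply_moves(commands=[[0,0,0,0,1]])

```text
clock: 6.85
position: [0.6107, 0.0304, 0.2397]
ee_rot: [0.25, 0.968, 0.002, 0.015]
ft_force: [0.2, -0.7, -1.6]
grip_width: 0.196
```

Emit:
apply_moves(commands=[[0,0,0,0,1]])

```text
clock: 6.93
position: [0.6109, 0.0299, 0.2396]
ee_rot: [0.249, 0.968, 0.002, 0.015]
ft_force: [-0.0, 0.1, -1.5]
grip_width: 0.201
```

Emit:
apply_moves(commands=[[0,0,0,0,1],[0,0,0,0,1],[0,0,0,0,1]])

```text
clock: 7.18
position: [0.6111, 0.0292, 0.2392]
ee_rot: [0.249, 0.968, 0.002, 0.015]
ft_force: [0.7, -0.7, -1.1]
grip_width: 0.197
```

Emit:
apply_moves(commands=[[0.01,0,0,0,1]])

```text
clock: 7.27
position: [0.6029, 0.0329, 0.2385]
ee_rot: [0.25, 0.968, 0.002, 0.015]
ft_force: [-0.3, 0.0, -1.9]
grip_width: 0.195
```

Emit:
apply_moves(commands=[[0,0,0,0,1]])

```text
clock: 7.35
position: [0.6017, 0.0344, 0.2385]
ee_rot: [0.249, 0.968, 0.002, 0.015]
ft_force: [-0.7, 0.7, -0.3]
grip_width: 0.196
```

Emit:
apply_moves(commands=[[0,0,0.01,0,1]])

```text
clock: 7.43
position: [0.6026, 0.0347, 0.2302]
ee_rot: [0.249, 0.968, 0.003, 0.016]
ft_force: [0.7, -0.6, -1.0]
grip_width: 0.197
```

Emit:
apply_moves(commands=[[0,0,0,0,1]])

```text
clock: 7.52
position: [0.6016, 0.0349, 0.228]
ee_rot: [0.249, 0.968, 0.002, 0.015]
ft_force: [-0.2, 0.7, -1.5]
grip_width: 0.2
```

```bash
python3 -c "
from h import *
go(.600,.0354,151.6); print(tipworld())"
```

```text
t 7.52 pos [0.6016 0.0349 0.228 ] yaw 151.19 shift [ 0.0016 -0.0003 -0.    ] turn -0.41 tilt [ 0.0305 -0.0035] q [-0.01  0.27 -0.16  1.55  0.05  1.3   0.9 ] F [-0.2  0.7 -1.5] w 0.2
[0.6005295  0.0362142  0.16994931]
```

Emit:
apply_moves(commands=[[0.003,-0.0015,0.015,0,1],[0,0,0.015,0,1],[0,0,0.015,0,1],[0,0,0.005,0,1],[0,0,0,0,1]])

```text
clock: 7.93
position: [0.5995, 0.0351, 0.1755]
ee_rot: [0.248, 0.969, 0.002, 0.015]
ft_force: [0.0, -0.7, -1.2]
grip_width: 0.197
```

Emit:
apply_moves(commands=[[0,0,0,0,1],[0,0,0,0,1]])

```text
clock: 8.1
position: [0.5996, 0.0351, 0.1759]
ee_rot: [0.248, 0.969, 0.002, 0.015]
ft_force: [-0.2, -0.1, -1.0]
grip_width: 0.199
```

```bash
python3 - <<'E'
from h import *
go(.600,.0354,151.6); print("tip",tipworld((.0018,.0007,.058)))
im,d,K,T=cam("wrist")
for t in ["stud_slot","key_tip"]:
    for r in nets.place_of("wrist",t)[:2]: print(t,r,at_z(K,T,r["xy"],.105))
a=cv2.resize(im[180:270,230:340],(660,540),interpolation=cv2.INTER_CUBIC)
save(a,"w6.png")
im,d,K,T=cam("side")
for t in ["stud_slot","key_tip"]:
    for r in nets.place_of("side",t)[:2]: print(t,r,at_z(K,T,r["xy"],.105))
s=im[190:290,190:290]
im,d,K,T=cam("scene")
for t in ["stud_slot","key_tip"]:
    for r in nets.place_of("scene",t)[:2]: print(t,r,at_z(K,T,r["xy"],.105))
s2=im[170:270,310:410]
save(cv2.resize(np.hstack([s,s2]),(800,400),interpolation=cv2.INTER_CUBIC),"s6.png")
E
```

```text
t 8.1 pos [0.5996 0.0351 0.1759] yaw 151.23 shift [-0.0002  0.0005  0.    ] turn -0.37 tilt [ 0.0308 -0.0035] q [-0.01  0.3  -0.16  1.63  0.06  1.19  0.89] F [-0.2 -0.1 -1. ] w 0.199
tip [0.60011936 0.03635314 0.11788691]
stud_slot {'xy': [283.8, 221.8], 'conf': 0.97} [0.5983945  0.03740822 0.105     ]
stud_slot {'xy': [280.4, 230.5], 'conf': 0.61} [0.60237177 0.03286473 0.105     ]
key_tip {'xy': [281.4, 234.1], 'conf': 0.65} [0.60475108 0.0322514  0.105     ]
key_tip {'xy': [231.3, 250.8], 'conf': 0.74} [0.6085824  0.02277711 0.105     ]
key_tip {'xy': [368.6, 209.6], 'conf': 0.56} [ 0.383838   -0.11610146  0.105     ]
stud_slot {'xy': [357.5, 229.4], 'conf': 0.57} [0.5942049  0.03632211 0.105     ]
key_tip {'xy': [360.9, 224.6], 'conf': 0.91} [0.5794431  0.03954159 0.105     ]
key_tip {'xy': [196.4, 197.7], 'conf': 0.84} [ 0.58282888 -0.26780447  0.105     ]
```

View pics/w6.png

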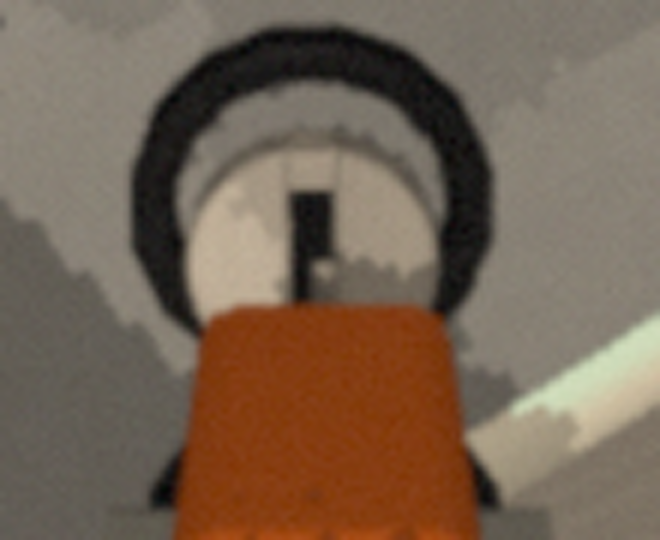

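View pics/s6.png

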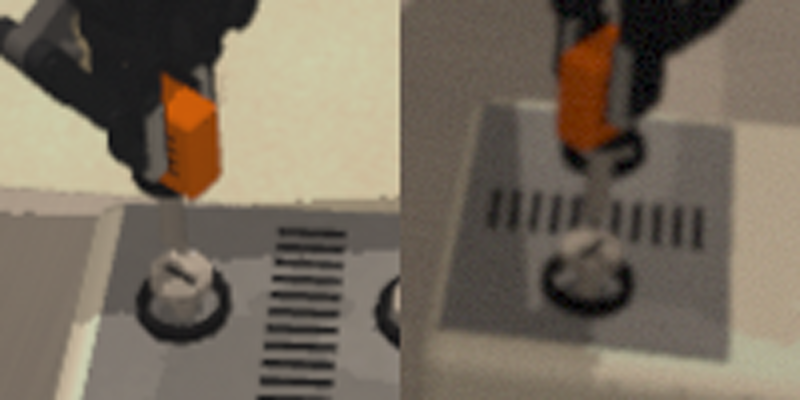

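Wrist crop: slot centre at zoomed col 313, blade corner at col ~323 (≈0.9 mm to +y of tool), lengthwise and angle match. The side/scene crops show the tip just above the head. Correct -0.9 mm and go down in small steps.

Emit:
apply_moves(commands=[[0,-0.001,0.004,0,1],[0,0,0.004,0,1],[0,0,0,0,1]])

```text
clock: 8.8
position: [0.5993, 0.0341, 0.167]
ee_rot: [0.248, 0.969, 0.002, 0.016]
ft_force: [0.9, -0.4, -0.8]
grip_width: 0.201
```

Emit:
apply_moves(commands=[[0,0,0.002,0,1]])

```text
clock: 8.88
position: [0.5994, 0.0341, 0.165]
ee_rot: [0.248, 0.969, 0.002, 0.016]
ft_force: [0.1, -0.3, -1.3]
grip_width: 0.194
```

Emit:
apply_moves(commands=[[0,0,0.001,0,1]])

```text
clock: 8.97
position: [0.5992, 0.034, 0.1634]
ee_rot: [0.248, 0.969, 0.002, 0.015]
ft_force: [0.1, -0.2, -1.1]
grip_width: 0.201
```

Emit:
apply_moves(commands=[[0,0,0.001,0,1]])

```text
clock: 9.05
position: [0.5993, 0.034, 0.1623]
ee_rot: [0.248, 0.969, 0.002, 0.015]
ft_force: [-0.1, -0.4, -1.3]
grip_width: 0.201
```

Emit:
apply_moves(commands=[[0,0,0.001,0,1]])

```text
clock: 9.13
position: [0.5992, 0.034, 0.1611]
ee_rot: [0.248, 0.969, 0.002, 0.015]
ft_force: [-0.6, 0.2, -0.7]
grip_width: 0.197
```

Emit:
apply_moves(commands=[[0,0,0.001,0,1]])

```text
clock: 9.22
position: [0.5993, 0.034, 0.16]
ee_rot: [0.248, 0.969, 0.002, 0.015]
ft_force: [-0.4, 0.2, -0.4]
grip_width: 0.201
```

Emit:
apply_moves(commands=[[0,0,0.001,0,1]])

```text
clock: 9.3
position: [0.5994, 0.034, 0.1589]
ee_rot: [0.248, 0.969, 0.002, 0.015]
ft_force: [0.4, 0.7, -1.0]
grip_width: 0.197
```

Emit:
apply_moves(commands=[[0,0,0.001,0,1]])

```text
clock: 9.38
position: [0.5994, 0.034, 0.1578]
ee_rot: [0.248, 0.969, 0.002, 0.015]
ft_force: [-0.1, 0.1, 0.6]
grip_width: 0.2
```

Emit:
apply_moves(commands=[[0,0,0.001,0,1]])

```text
clock: 9.47
position: [0.5996, 0.034, 0.1572]
ee_rot: [0.248, 0.969, 0.002, 0.015]
ft_force: [-1.9, -0.5, 5.1]
grip_width: 0.197
```

Emit:
apply_moves(commands=[[0,0,0.001,0,1]])

```text
clock: 9.55
position: [0.5997, 0.034, 0.1567]
ee_rot: [0.248, 0.969, 0.002, 0.016]
ft_force: [-2.4, -1.2, 5.2]
grip_width: 0.198
```

Emit:
apply_moves(commands=[[0,0,0.001,0,1]])

```text
clock: 9.63
position: [0.5997, 0.034, 0.1561]
ee_rot: [0.248, 0.969, 0.002, 0.016]
ft_force: [-2.8, -0.8, 4.5]
grip_width: 0.197
```

Emit:
apply_moves(commands=[[0,0,0.001,0,1]])

```text
clock: 9.72
position: [0.5997, 0.034, 0.1556]
ee_rot: [0.248, 0.969, 0.002, 0.016]
ft_force: [-2.7, -0.1, 5.9]
grip_width: 0.195
```

Emit:
apply_moves(commands=[[0,0,0.001,0,1]])

```text
clock: 9.8
position: [0.5997, 0.034, 0.1552]
ee_rot: [0.248, 0.969, 0.002, 0.016]
ft_force: [-2.8, 1.4, 5.5]
grip_width: 0.198
```

Emit:
apply_moves(commands=[[0,0,0.001,0,1]])

```text
clock: 9.88
position: [0.5997, 0.034, 0.1547]
ee_rot: [0.248, 0.969, 0.002, 0.016]
ft_force: [-3.7, -0.9, 5.4]
grip_width: 0.197
```

Emit:
apply_moves(commands=[[0,0,0.001,0,1]])

```text
clock: 9.97
position: [0.5997, 0.034, 0.1543]
ee_rot: [0.248, 0.969, 0.002, 0.016]
ft_force: [-4.2, -0.7, 5.4]
grip_width: 0.198
```

Emit:
apply_moves(commands=[[0,0,0.001,0,1]])

```text
clock: 10.05
position: [0.5997, 0.034, 0.1539]
ee_rot: [0.249, 0.968, 0.002, 0.016]
ft_force: [-2.6, -0.5, 5.2]
grip_width: 0.195
```

Emit:
apply_moves(commands=[[0,0,0.001,0,1]])

```text
clock: 10.13
position: [0.5997, 0.034, 0.1535]
ee_rot: [0.248, 0.968, 0.002, 0.016]
ft_force: [-2.9, -0.5, 6.4]
grip_width: 0.198
```

Emit:
apply_moves(commands=[[0,0,0.0015,0,1]])

```text
clock: 10.22
position: [0.5998, 0.034, 0.1531]
ee_rot: [0.249, 0.968, 0.002, 0.016]
ft_force: [-5.9, -0.6, 14.6]
grip_width: 0.197
```

Emit:
apply_moves(commands=[[0,0,0.0015,0,1]])

```text
clock: 10.3
position: [0.6, 0.034, 0.153]
ee_rot: [0.249, 0.968, 0.002, 0.017]
ft_force: [-6.7, -1.1, 14.7]
grip_width: 0.196
```

Emit:
apply_moves(commands=[[0,0,0.0015,0,1]])

```text
clock: 10.38
position: [0.6, 0.034, 0.153]
ee_rot: [0.249, 0.968, 0.002, 0.017]
ft_force: [-6.9, -0.0, 14.8]
grip_width: 0.199
```

```bash
python3 -c "
from h import *
go(.600,.0354,151.6); print(manip.get_obs()['torque'])"
```

```text
t 10.38 pos [0.6   0.034 0.153] yaw 151.2 shift [ 0.0007  0.0012 -0.    ] turn -0.4 tilt [ 0.0342 -0.0039] q [-0.01  0.31 -0.16  1.65  0.06  1.14  0.89] F [-6.9 -0.  14.8] w 0.199
[-0.22585474  2.02519862 -0.01043334]
```

Pin meets the receptacle at about 4.5 mm (TCP z 0.153, force jumps to ~15 N). Now turn anticlockwise under light load.

Emit:
apply_moves(commands=[[0.0003,0,0.0012,-3,1],[0.0003,0,0.0012,-3,1]])

```text
clock: 10.55
position: [0.5999, 0.0343, 0.1533]
ee_rot: [0.197, 0.98, 0.002, 0.018]
ft_force: [-3.4, -0.0, 7.4]
grip_width: 0.196
```

Emit:
apply_moves(commands=[[0.0003,0,0.0012,-3,1],[0.0003,0,0.0012,-3,1]])

```text
clock: 10.72
position: [0.6001, 0.0346, 0.1532]
ee_rot: [0.143, 0.99, 0.001, 0.019]
ft_force: [-3.8, -1.4, 7.9]
grip_width: 0.197
```

```bash
python3 -c "
from h import *
go(.600,.034,151.6); print(manip.get_obs()['torque'])"
```

```text
t 10.72 pos [0.6001 0.0346 0.1532] yaw 163.55 shift [-0.0001 -0.0006 -0.    ] turn 11.95 tilt [ 0.0386 -0.004 ] q [ 0.02  0.31 -0.19  1.66  0.08  1.14  1.09] F [-3.8 -1.4  7.9] w 0.197
[-0.13535466  0.97670506 -0.00506741]
```

Emit:
apply_moves(commands=[[0.0003,0,0.0015,-3,1],[0.0003,0,0.0015,-3,1]])

```text
clock: 10.88
position: [0.6004, 0.0349, 0.1528]
ee_rot: [0.088, 0.996, -0.0, 0.021]
ft_force: [-5.7, -0.1, 10.4]
grip_width: 0.194
```

Emit:
apply_moves(commands=[[0.0003,0,0.0015,-3,1],[0.0003,0,0.0015,-3,1]])

```text
clock: 11.05
position: [0.6, 0.0352, 0.1518]
ee_rot: [0.033, 0.999, -0.001, 0.021]
ft_force: [-3.3, -0.0, 5.9]
grip_width: 0.196
```

Emit:
apply_moves(commands=[[0.0003,0,0.0015,-3,1],[0.0003,0,0.0015,-3,1]])

```text
clock: 11.22
position: [0.5999, 0.0355, 0.1506]
ee_rot: [-0.022, 1.0, -0.002, 0.022]
ft_force: [-3.0, -0.0, 7.8]
grip_width: 0.202
```

```bash
python3 -c "
from h import *
go(.600,.034,151.6); print(manip.get_obs()['torque'])"
```

```text
t 11.22 pos [0.5999 0.0355 0.1506] yaw -177.52 shift [-0.     -0.0015  0.    ] turn 30.88 tilt [ 0.0443 -0.0036] q [ 0.05  0.32 -0.24  1.66  0.09  1.13  1.41] F [-3.  -0.   7.8] w 0.202
[-0.02869352  0.99208271  0.00886447]
```

Dropping through at about 25–30° anticlockwise of the start. Press home without turning.

Emit:
apply_moves(commands=[[0.0005,0,0.002,0,1],[0.0005,0,0.002,0,1]])

```text
clock: 11.38
position: [0.5997, 0.0355, 0.1486]
ee_rot: [-0.024, 0.999, -0.002, 0.023]
ft_force: [-3.4, -1.0, 8.5]
grip_width: 0.199
```

Emit:
apply_moves(commands=[[0.0005,0,0.002,0,1],[0.0005,0,0.002,0,1]])

```text
clock: 11.55
position: [0.5996, 0.0355, 0.1467]
ee_rot: [-0.024, 0.999, -0.002, 0.025]
ft_force: [-3.6, -1.1, 8.5]
grip_width: 0.198
```

Emit:
apply_moves(commands=[[0.0005,0,0.002,0,1],[0.0005,0,0.002,0,1]])

```text
clock: 11.72
position: [0.5996, 0.0354, 0.145]
ee_rot: [-0.023, 0.999, -0.002, 0.026]
ft_force: [-3.9, -0.7, 9.5]
grip_width: 0.199
```

```bash
python3 -c "
from h import *
go(.600,.034,151.6); print(manip.get_obs()['torque'])"
```

```text
t 11.72 pos [0.5996 0.0354 0.145 ] yaw -177.3 shift [-0.0004 -0.0015  0.    ] turn 31.1 tilt [ 0.0518 -0.0035] q [ 0.06  0.31 -0.24  1.68  0.09  1.11  1.41] F [-3.9 -0.7  9.5] w 0.199
[-0.15725403  1.10121298 -0.02030857]
```

Emit:
apply_moves(commands=[[0.0008,0,0.002,0,1],[0.0008,0,0.002,0,1]])

```text
clock: 11.88
position: [0.5992, 0.0355, 0.1435]
ee_rot: [-0.023, 0.999, -0.002, 0.028]
ft_force: [-2.8, 0.1, 11.1]
grip_width: 0.195
```

Emit:
apply_moves(commands=[[0.0008,0,0.002,0,1],[0.0008,0,0.002,0,1]])

```text
clock: 12.05
position: [0.5991, 0.0355, 0.1424]
ee_rot: [-0.023, 0.999, -0.002, 0.03]
ft_force: [-4.7, 0.1, 13.7]
grip_width: 0.198
```

```bash
python3 -c "
from h import *
go(.600,.034,151.6); print(manip.get_obs()['torque'])"
```

```text
t 12.05 pos [0.5991 0.0355 0.1424] yaw -177.32 shift [-0.0008 -0.0015  0.0001] turn 31.08 tilt [ 0.0593 -0.0034] q [ 0.06  0.31 -0.24  1.69  0.1   1.1   1.41] F [-4.7  0.1 13.7] w 0.198
[-0.19257967  1.040959   -0.01779257]
```

Pressed to the floor (TCP z 0.1424, ~11 mm below the pin's first contact). Now clockwise, staying down.

Emit:
apply_moves(commands=[[-0.0003,0,0.002,4,1],[-0.0003,0,0.002,4,1],[-0.0003,0,0.002,4,1]])

```text
clock: 12.3
position: [0.6001, 0.0351, 0.1419]
ee_rot: [0.084, 0.996, 0.0, 0.03]
ft_force: [-11.7, -1.6, 21.5]
grip_width: 0.198
```

Emit:
apply_moves(commands=[[-0.0003,0.0001,0.002,4,1],[-0.0003,0.0001,0.002,4,1],[-0.0003,0.0001,0.002,4,1]])

```text
clock: 12.55
position: [0.6001, 0.0346, 0.142]
ee_rot: [0.193, 0.981, 0.003, 0.03]
ft_force: [-12.4, -1.5, 20.3]
grip_width: 0.198
```

```bash
python3 -c "
from h import *
go(.600,.034,151.6); print(manip.get_obs()['torque'])"
```

```text
t 12.55 pos [0.6001 0.0346 0.142 ] yaw 157.65 shift [-0.0002 -0.0006 -0.    ] turn 6.05 tilt [ 0.0593 -0.0058] q [ 0.    0.31 -0.17  1.69  0.08  1.09  0.99] F [-12.4  -1.5  20.3] w 0.198
[-0.3444938   3.0715536  -0.03022652]
```

Emit:
apply_moves(commands=[[0,0,0.0016,5,1],[0,0,0.0016,5,1],[0,0,0.0016,5,1]])

```text
clock: 12.8
position: [0.5995, 0.0339, 0.1422]
ee_rot: [0.326, 0.945, 0.006, 0.029]
ft_force: [-8.1, -1.4, 13.5]
grip_width: 0.195
```

Emit:
apply_moves(commands=[[0,0,0.0016,5,1],[0,0,0.0016,5,1],[0,0,0.0016,5,1]])

```text
clock: 13.05
position: [0.5992, 0.0333, 0.1422]
ee_rot: [0.453, 0.891, 0.01, 0.028]
ft_force: [-8.3, -1.0, 15.8]
grip_width: 0.197
```

```bash
python3 -c "
from h import *
go(.600,.034,151.6); print(manip.get_obs()['torque'])"
```

```text
t 13.05 pos [0.5992 0.0333 0.1422] yaw 126.07 shift [0.     0.0011 0.    ] turn -25.53 tilt [ 0.0595 -0.0079] q [-0.06  0.3  -0.1   1.69  0.05  1.09  0.46] F [-8.3 -1.  15.8] w 0.197
[-0.31505091  2.30934725  0.00250719]
```

Emit:
apply_moves(commands=[[0,0,0.0018,5,1],[0,0,0.0018,5,1],[0,0,0.0018,5,1]])

```text
clock: 13.3
position: [0.599, 0.0328, 0.1421]
ee_rot: [0.571, 0.82, 0.014, 0.027]
ft_force: [-10.5, -0.5, 18.1]
grip_width: 0.198
```

Emit:
apply_moves(commands=[[0,0,0.0018,4,1],[0,0,0.0018,4,1],[0,0,0.0018,4,1]])

```text
clock: 13.55
position: [0.5985, 0.0325, 0.1421]
ee_rot: [0.658, 0.752, 0.017, 0.026]
ft_force: [-10.0, -0.8, 17.4]
grip_width: 0.2
```

```bash
python3 -c "
from h import *
go(.600,.034,151.6); print(manip.get_obs()['torque'])"
```

```text
t 13.55 pos [0.5985 0.0325 0.1421] yaw 97.56 shift [0.0013 0.0016 0.0001] turn -54.04 tilt [ 0.0604 -0.0088] q [-0.11  0.3  -0.03  1.7   0.03  1.09 -0.02] F [-10.   -0.8  17.4] w 0.2
[-0.31310051  2.58373867  0.04029724]
```

Emit:
apply_moves(commands=[[0,0,0.0018,3,1],[0,0,0.0018,3,1]])

```text
clock: 13.72
position: [0.5982, 0.0323, 0.1421]
ee_rot: [0.699, 0.714, 0.018, 0.025]
ft_force: [-9.5, -0.7, 17.3]
grip_width: 0.189
```

```bash
python3 -c "
from h import *
go(.600,.034,151.6); print(manip.get_obs()['torque'])"
```

```text
t 13.72 pos [0.5982 0.0323 0.1421] yaw 91.17 shift [0.0016 0.0018 0.0001] turn -60.43 tilt [ 0.0604 -0.0089] q [-0.13  0.3  -0.02  1.7   0.02  1.09 -0.13] F [-9.5 -0.7 17.3] w 0.189
[-0.29433388  2.46596471  0.0316126 ]
```

Emit:
apply_moves(commands=[[0,0,0.0018,3,1],[0,0,0.0018,3,1]])

```text
clock: 13.88
position: [0.5979, 0.0322, 0.142]
ee_rot: [0.738, 0.674, 0.019, 0.024]
ft_force: [-9.6, -0.9, 17.1]
grip_width: 0.197
```

```bash
python3 -c "
from h import *
go(.600,.034,151.6); print(manip.get_obs()['torque'])"
```

```text
t 13.88 pos [0.5979 0.0322 0.142 ] yaw 84.85 shift [0.002  0.0019 0.0001] turn -66.75 tilt [ 0.0605 -0.0088] q [-0.14  0.29 -0.    1.7   0.02  1.09 -0.24] F [-9.6 -0.9 17.1] w 0.197
[-0.33252658  2.53005752  0.04808995]
```

Emit:
apply_moves(commands=[[0,0,0.0018,3,1],[0,0,0.0018,3,1]])

```text
clock: 14.05
position: [0.5977, 0.0321, 0.142]
ee_rot: [0.774, 0.633, 0.021, 0.023]
ft_force: [-9.3, -0.9, 17.1]
grip_width: 0.193
```

```bash
python3 -c "
from h import *
go(.600,.034,151.6); print(manip.get_obs()['torque'])"
```

```text
t 14.05 pos [0.5977 0.0321 0.142 ] yaw 78.55 shift [0.0023 0.0019 0.0001] turn -73.05 tilt [ 0.0607 -0.0087] q [-0.15  0.29  0.01  1.7   0.01  1.08 -0.34] F [-9.3 -0.9 17.1] w 0.193
[-0.21944683  2.51576217 -0.00770042]
```

Emit:
apply_moves(commands=[[0,0,0.0018,3,1],[0,0,0.0018,3,1]])

```text
clock: 14.22
position: [0.5974, 0.0323, 0.142]
ee_rot: [0.807, 0.589, 0.022, 0.021]
ft_force: [-10.0, -0.3, 17.4]
grip_width: 0.202
```

```bash
python3 -c "
from h import *
go(.600,.034,151.6); print(manip.get_obs()['torque'])"
```

```text
t 14.22 pos [0.5974 0.0323 0.142 ] yaw 72.26 shift [0.0024 0.002  0.0001] turn -79.34 tilt [ 0.0609 -0.0082] q [-0.16  0.29  0.03  1.71  0.01  1.08 -0.45] F [-10.   -0.3  17.4] w 0.202
[-0.21238324  2.51573167  0.02750655]
```

Emit:
apply_moves(commands=[[0,0,0.0018,3,1]])

```text
clock: 14.3
position: [0.5972, 0.0324, 0.142]
ee_rot: [0.823, 0.567, 0.023, 0.021]
ft_force: [-10.4, -0.7, 18.5]
grip_width: 0.198
```

```bash
python3 -c "
from h import *
go(.600,.034,151.6); print(manip.get_obs()['torque'])"
```

```text
t 14.3 pos [0.5972 0.0324 0.142 ] yaw 69.11 shift [0.0025 0.002  0.0002] turn -82.49 tilt [ 0.0609 -0.0079] q [-0.17  0.29  0.04  1.71  0.01  1.08 -0.5 ] F [-10.4  -0.7  18.5] w 0.198
[-0.15176638  2.76041498  0.05462593]
```

Emit:
apply_moves(commands=[[0,0,0.0016,3,1]])

```text
clock: 14.38
position: [0.5969, 0.0325, 0.142]
ee_rot: [0.839, 0.544, 0.023, 0.02]
ft_force: [-9.4, -0.9, 15.4]
grip_width: 0.196
```

```bash
python3 -c "
from h import *
go(.600,.034,151.6); print(manip.get_obs()['torque'])"
```

```text
t 14.38 pos [0.5969 0.0325 0.142 ] yaw 65.98 shift [0.0026 0.0022 0.0002] turn -85.62 tilt [ 0.0606 -0.0077] q [-0.18  0.29  0.04  1.71  0.    1.08 -0.56] F [-9.4 -0.9 15.4] w 0.196
[-0.12780894  2.46243841  0.03954439]
```

Emit:
apply_moves(commands=[[0,0,0.0016,3,1]])

```text
clock: 14.47
position: [0.5967, 0.0326, 0.142]
ee_rot: [0.853, 0.521, 0.024, 0.019]
ft_force: [-8.0, -0.2, 15.5]
grip_width: 0.195
```

```bash
python3 -c "
from h import *
go(.600,.034,151.6); print(manip.get_obs()['torque'])"
```

```text
t 14.47 pos [0.5967 0.0326 0.142 ] yaw 62.84 shift [0.0027 0.0023 0.0002] turn -88.76 tilt [ 0.0604 -0.0074] q [-0.18  0.29  0.05  1.71  0.    1.08 -0.61] F [-8.  -0.2 15.5] w 0.195
[-0.22275555  2.3228403   0.06296372]
```

```bash
python3 - <<'E'
from h import *
im,d,K,T=cam("wrist")
a=cv2.resize(im[160:280,210:350],(560,480),interpolation=cv2.INTER_CUBIC)
b=cv2.resize(cam("side")[0][220:290,200:270],(240,240),interpolation=cv2.INTER_CUBIC)
c=cv2.resize(cam("scene")[0][200:270,320:390],(240,240),interpolation=cv2.INTER_CUBIC)
save(np.hstack([a,np.vstack([b,c])]),"w7.png")
E
```

```text
(no output)
```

View pics/w7.png

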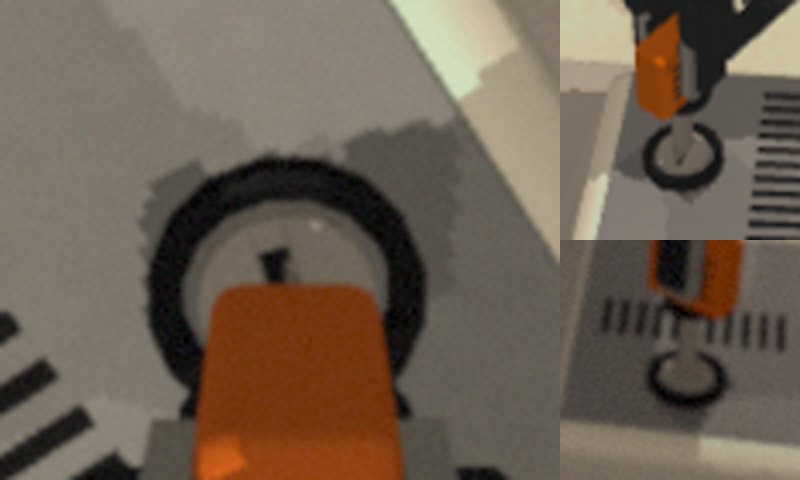

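The stud is down, its slot at (275,262) lagging the key by ~12°, i.e. turned to about 1.9 rad — at its stop. Let it up gently.

Emit:
apply_moves(commands=[[0,0,0,-1.5,1],[0,0,-0.0005,0,1]])

```text
clock: 14.78
position: [0.5962, 0.0326, 0.1438]
ee_rot: [0.845, 0.533, 0.023, 0.019]
ft_force: [-1.5, -0.4, 4.2]
grip_width: 0.197
```

Emit:
apply_moves(commands=[[0,0,-0.001,0,1],[0,0,-0.001,0,1]])

```text
clock: 14.95
position: [0.5961, 0.0326, 0.1465]
ee_rot: [0.846, 0.533, 0.024, 0.019]
ft_force: [-2.1, -0.5, 2.1]
grip_width: 0.198
```

Emit:
apply_moves(commands=[[0,0,-0.001,0,1],[0,0,-0.001,0,1]])

```text
clock: 15.12
position: [0.5957, 0.0326, 0.1475]
ee_rot: [0.846, 0.533, 0.023, 0.019]
ft_force: [2.1, 0.1, -4.9]
grip_width: 0.197
```

Emit:
apply_moves(commands=[[0,0,-0.001,0,1],[0,0,-0.001,0,1]])

```text
clock: 15.28
position: [0.5956, 0.0326, 0.1485]
ee_rot: [0.846, 0.533, 0.023, 0.019]
ft_force: [1.8, 0.4, -3.8]
grip_width: 0.197
```

```bash
python3 -c "
from h import *
go(.600,.034,151.6); print(manip.get_obs()['torque'])"
```

```text
t 15.28 pos [0.5956 0.0326 0.1485] yaw 64.44 shift [0.0032 0.0033 0.0002] turn -87.16 tilt [ 0.0594 -0.0079] q [-0.18  0.28  0.05  1.7   0.    1.1  -0.58] F [ 1.8  0.4 -3.8] w 0.197
[ 1.55268684e-04 -3.67291122e-01  3.15050830e-02]
```

Emit:
apply_moves(commands=[[0,0,-0.001,-2,1],[0,0,-0.001,-2,1]])

```text
clock: 15.45
position: [0.5957, 0.0327, 0.1504]
ee_rot: [0.826, 0.562, 0.022, 0.02]
ft_force: [0.1, -0.8, -1.3]
grip_width: 0.2
```

Emit:
apply_moves(commands=[[0,0,-0.001,0,1],[0,0,-0.001,0,1]])

```text
clock: 15.62
position: [0.5956, 0.0327, 0.1527]
ee_rot: [0.826, 0.562, 0.022, 0.02]
ft_force: [-0.1, 0.5, -0.3]
grip_width: 0.196
```

Emit:
apply_moves(commands=[[0,0,-0.0015,0,1],[0,0,-0.0015,0,1]])

```text
clock: 15.78
position: [0.5954, 0.0328, 0.156]
ee_rot: [0.827, 0.562, 0.022, 0.02]
ft_force: [0.8, -0.2, 0.1]
grip_width: 0.196
```

```bash
python3 -c "
from h import *
go(.600,.034,151.6); print(manip.get_obs()['torque'])"
```

```text
t 15.78 pos [0.5954 0.0328 0.156 ] yaw 68.4 shift [0.0028 0.0039 0.0003] turn -83.2 tilt [ 0.0592 -0.0077] q [-0.17  0.28  0.04  1.7   0.01  1.11 -0.52] F [ 0.8 -0.2  0.1] w 0.196
[-0.00268847  0.09053478  0.027192  ]
```

Key is off and force-free; the stud didn't follow. Lift quickly (this tends to take tilt out) and check the stud from the wrist camera.

Emit:
apply_moves(commands=[[0,0,-0.03,0,1],[0,0,-0.035,0,1],[0,0,-0.035,0,1],[0,0,0,0,1]])

```text
clock: 16.12
position: [0.5877, 0.0335, 0.2582]
ee_rot: [0.828, 0.56, 0.02, 0.019]
ft_force: [0.9, 0.6, -0.0]
grip_width: 0.198
```

```bash
python3 - <<'E'
from h import *
go(.4728,-.2343,90)
im,d,K,T=cam("wrist"); C=cloud(d,K,T); 
for t in ["stud_slot","stud_home_top"]:
    for r in nets.place_of("wrist",t)[:2]:
        u,v=map(int,r["xy"]); print(t,r,C[v,u],at_z(K,T,r["xy"],.095))
for n in ["side","scene"]:
    im2,d2,K2,T2=cam(n)
    C2=cloud(d2,K2,T2)
    for lab,c in [("open",(.600,.035)),("home",(.4995,.0245))]:
        m=(np.hypot(C2[...,0]-c[0],C2[...,1]-c[1])<.009)&(C2[...,2]<.12); print(n,lab,m.sum(),np.percentile(C2[m][:,2],[10,50,90]))
save(cv2.resize(im[100:280,190:380],(760,600),interpolation=cv2.INTER_CUBIC)[:600],"w8.png")
E
```

```text
t 16.12 pos [0.5877 0.0335 0.2582] yaw 68.23 shift [-0.2913 -0.0072 -0.004 ] turn -21.77 tilt [ 0.0542 -0.0084] q [-0.18  0.2   0.04  1.57  0.01  1.32 -0.52] F [ 0.9  0.6 -0. ] w 0.198
stud_slot {'xy': [288.7, 186.3], 'conf': 0.81} [0.60083424 0.03416314 0.09207475] [0.60135679 0.0343938  0.095     ]
stud_slot {'xy': [428.6, 325.5], 'conf': 0.73} [ 0.67816067 -0.15392635  0.08502934] [ 0.67635941 -0.14645781  0.095     ]
stud_home_top {'xy': [186.7, 243.4], 'conf': 0.55} [0.49841118 0.02023385 0.0898636 ] [0.5006142  0.02110961 0.095     ]
side open 74 [0.09024491 0.09288745 0.09410288]
side home 78 [0.08866119 0.09314645 0.09444527]
scene open 61 [0.08805418 0.09383335 0.09492235]
scene home 44 [0.09174571 0.09453038 0.09569008]
```

View pics/w8.png

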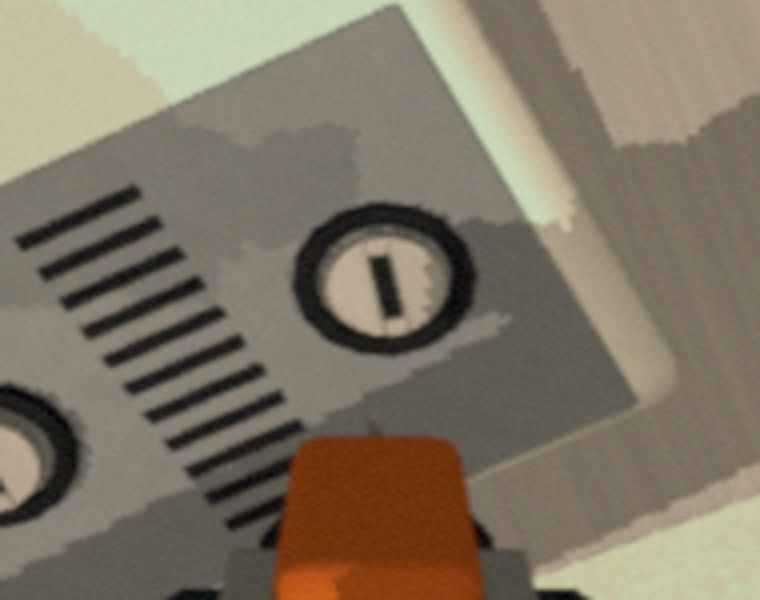

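Both studs now read the same height (~0.094), open stud's slot at about (384,287) turned to ≈1.8 rad: fastened. Now back to the stand, fast in -y to undo tilt.

Emit:
apply_moves(commands=[[-0.036,0,0,0,1],[-0.036,0,0,0,1],[-0.036,0,0,0,1],[-0.036,0,0,0,1],[-0.036,0,0,0,1]])

```text
clock: 16.78
position: [0.5158, -0.1296, 0.2397]
ee_rot: [0.823, 0.567, 0.011, 0.011]
ft_force: [0.8, -0.9, -0.5]
grip_width: 0.198
```

Emit:
apply_moves(commands=[[-0.036,0,0,0,1],[-0.036,0,0,0,1],[0,0,0,0,1],[0,0,0,0,1]])

```text
clock: 17.12
position: [0.482, -0.208, 0.2342]
ee_rot: [0.827, 0.562, 0.008, 0.009]
ft_force: [-0.1, 1.3, -1.0]
grip_width: 0.196
```

```bash
python3 - <<'E'
from h import *
go(.4728,-.2343,90); print(tipworld((.002,.0007,.058)))
E
```

```text
t 17.12 pos [ 0.482  -0.208   0.2342] yaw 68.44 shift [-0.0278  0.001  -0.    ] turn -21.56 tilt [ 0.0228 -0.0067] q [ 0.1   0.09  0.23  1.75 -0.02  1.28 -0.04] F [-0.1  1.3 -1. ] w 0.196
[ 0.48475763 -0.20682893  0.17628138]
```

Emit:
apply_moves(commands=[[-0.015,-0.002,0,0,1],[-0.014,-0.0017,0.02,0,1],[0,0,0.03,0,1],[0,0,0.025,0,1],[0,0,0.015,0,1]])

```text
clock: 17.53
position: [0.4707, -0.2338, 0.1407]
ee_rot: [0.827, 0.563, 0.008, 0.01]
ft_force: [-0.4, 0.0, -1.4]
grip_width: 0.196
```

Emit:
apply_moves(commands=[[0,0,0,0,1],[0,0,0,0,1]])

```text
clock: 17.7
position: [0.4687, -0.2312, 0.1359]
ee_rot: [0.826, 0.563, 0.005, 0.006]
ft_force: [0.0, -0.2, -0.8]
grip_width: 0.197
```

```bash
python3 - <<'E'
from h import *
go(.4728,-.2343,90); print("tip",tipworld((.002,.0007,.058)))
im,d,K,T=cam("wrist"); C=cloud(d,K,T); hsv=cv2.cvtColor(im,cv2.COLOR_RGB2HSV)
b=(hsv[...,0]>100)&(hsv[...,0]<130)&(hsv[...,1]>150)&(C[...,2]>.044)&(C[...,2]<.058)
P=C[b]; print(b.sum(),cv2.minAreaRect((P[:,:2]*1000).astype(np.float32)))
for t,z in [("stand_hole0",.05),("key_tip",.06)]:
    for r in nets.place_of("wrist",t)[:3]: print(t,r,at_z(K,T,r["xy"],z))
save(cv2.resize(im[100:300,170:390],(660,600),interpolation=cv2.INTER_CUBIC),"w9.png")
E
```

```text
t 17.7 pos [ 0.4687 -0.2312  0.1359] yaw 68.57 shift [-0.0014  0.0049  0.0001] turn -21.43 tilt [ 0.0159 -0.0046] q [ 0.14  0.17  0.25  1.88 -0.05  1.08  0.04] F [ 0.  -0.2 -0.8] w 0.197
tip [ 0.47099434 -0.22987875  0.07788658]
6587 ((473.47808837890625, -234.32354736328125), (63.36280822753906, 63.188636779785156), 15.41812801361084)
stand_hole0 {'xy': [290.2, 222.5], 'conf': 0.78} [ 0.47294738 -0.23406129  0.05      ]
key_tip {'xy': [154.6, 229.6], 'conf': 0.97} [ 0.39419703 -0.20394021  0.06      ]
key_tip {'xy': [282.7, 232.0], 'conf': 0.96} [ 0.46727688 -0.23481588  0.06      ]
```

View pics/w9.png

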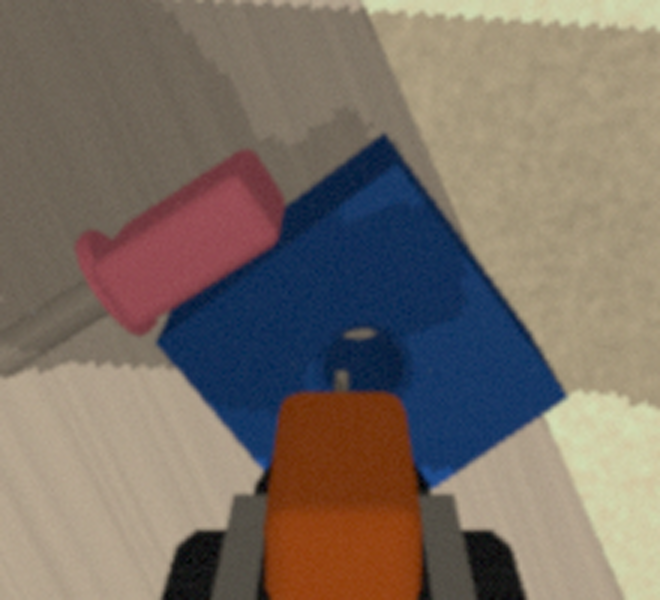

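Blade corner at zoomed (342,378), hole centre (367,365): correct about -2.8 mm along tool x, +4.3 mm along tool y, then lower.

Emit:
apply_moves(commands=[[-0.0028,0.0043,0.004,0,1],[0,0,0.006,0,1],[0,0,0.006,0,1],[0,0,0.004,0,1],[0,0,0,0,1]])

```text
clock: 18.27
position: [0.4757, -0.2371, 0.1191]
ee_rot: [0.826, 0.563, 0.008, 0.01]
ft_force: [0.7, 0.1, -0.4]
grip_width: 0.196
```

```bash
python3 - <<'E'
from h import *
go(.4728,-.2343,90); print("tip",tipworld((.002,.0007,.058)))
im,d,K,T=cam("wrist")
# hole centre and blade in tool frame: dark hole in blue
save(cv2.resize(im[180:250,250:330],(560,490),interpolation=cv2.INTER_CUBIC),"w10.png")
E
```

```text
t 18.27 pos [ 0.4757 -0.2371  0.1191] yaw 68.59 shift [ 0.0015 -0.0038 -0.0001] turn -21.41 tilt [ 0.0249 -0.0073] q [ 0.15  0.2   0.25  1.88 -0.06  1.04  0.06] F [ 0.7  0.1 -0.4] w 0.196
tip [ 0.47857074 -0.2358912   0.06112688]
```

View pics/w10.png

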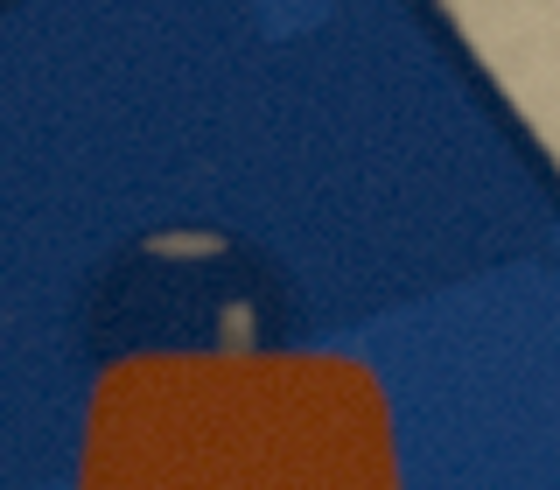

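Emit:
apply_moves(commands=[[0,-0.002,0,0,1],[0,-0.002,0,0,1],[0,0,0,0,1],[0,0,0,0,1],[0,0,0,0,1]])

```text
clock: 18.73
position: [0.4717, -0.2356, 0.1198]
ee_rot: [0.826, 0.563, 0.008, 0.01]
ft_force: [-0.1, 0.6, -0.5]
grip_width: 0.198
```

```bash
python3 - <<'E'
from h import *
go(.4728,-.2343,90); print("tip",tipworld((.002,.0007,.058)))
E
```

```text
t 18.73 pos [ 0.4717 -0.2356  0.1198] yaw 68.58 shift [0.0016 0.0006 0.    ] turn -21.42 tilt [ 0.0255 -0.0074] q [ 0.15  0.19  0.25  1.89 -0.06  1.04  0.05] F [-0.1  0.6 -0.5] w 0.198
tip [ 0.47452982 -0.23437854  0.06181743]
```

Emit:
apply_moves(commands=[[0,-0.0005,0.005,0,1],[0,0,0.005,0,1],[0,0,0.005,0,1],[0,0,0,0,1]])

```text
clock: 19.07
position: [0.4718, -0.2355, 0.1035]
ee_rot: [0.826, 0.563, 0.009, 0.011]
ft_force: [-0.1, -0.3, -1.0]
grip_width: 0.199
```

Emit:
apply_moves(commands=[[0,-0.0003,0.005,0,1],[0,0,0.005,0,1],[0,0,0,0,1]])

```text
clock: 19.32
position: [0.4715, -0.2353, 0.0919]
ee_rot: [0.826, 0.563, 0.008, 0.01]
ft_force: [-0.2, -0.0, -1.6]
grip_width: 0.204
```

```bash
python3 - <<'E'
from h import *
go(.4728,-.2343,90); print("tip",tipworld((.002,.0007,.058)))
E
```

```text
t 19.32 pos [ 0.4715 -0.2353  0.0919] yaw 68.59 shift [0.0014 0.0008 0.    ] turn -21.41 tilt [ 0.0255 -0.0074] q [ 0.15  0.23  0.25  1.92 -0.07  0.98  0.06] F [-0.2 -0.  -1.6] w 0.204
tip [ 0.47436166 -0.23414852  0.03394561]
```

Emit:
apply_moves(commands=[[0,-0.0003,0.005,0,1],[0,0,0.005,0,1],[0,-0.0003,0.005,0,1],[0,0,0,0,1]])

```text
clock: 19.65
position: [0.4712, -0.2352, 0.075]
ee_rot: [0.826, 0.563, 0.008, 0.01]
ft_force: [-0.7, 0.2, -0.0]
grip_width: 0.198
```

Emit:
apply_moves(commands=[[0,0,0.003,0,1],[0,0,0.003,0,1]])

```text
clock: 19.82
position: [0.4716, -0.2353, 0.0688]
ee_rot: [0.826, 0.563, 0.008, 0.01]
ft_force: [-0.9, -0.4, -0.7]
grip_width: 0.194
```

Emit:
apply_moves(commands=[[0,0,0.0015,0,1]])

```text
clock: 19.9
position: [0.4715, -0.2353, 0.0669]
ee_rot: [0.826, 0.563, 0.008, 0.01]
ft_force: [-0.6, -0.6, -1.0]
grip_width: 0.199
```

Emit:
apply_moves(commands=[[0,0,0.0015,0,1]])

```text
clock: 19.98
position: [0.4716, -0.2353, 0.0653]
ee_rot: [0.826, 0.563, 0.008, 0.01]
ft_force: [-0.1, 1.4, -1.0]
grip_width: 0.197
```

Emit:
apply_moves(commands=[[0,0,0.0015,0,1]])

```text
clock: 20.07
position: [0.4717, -0.2354, 0.0637]
ee_rot: [0.826, 0.563, 0.008, 0.01]
ft_force: [-0.3, -0.2, -1.6]
grip_width: 0.196
```

Emit:
apply_moves(commands=[[0,0,0.0015,0,1]])

```text
clock: 20.15
position: [0.472, -0.2354, 0.0627]
ee_rot: [0.826, 0.563, 0.009, 0.01]
ft_force: [-10.6, 5.3, 27.8]
grip_width: 0.198
```

Flange seated (force at TCP z 0.0627). Relieve and release.

Emit:
apply_moves(commands=[[0,0,-0.0005,0,1]])

```text
clock: 20.23
position: [0.472, -0.2355, 0.0635]
ee_rot: [0.826, 0.563, 0.009, 0.01]
ft_force: [-0.9, 0.6, -0.6]
grip_width: 0.197
```

Emit:
apply_moves(commands=[[0,0,0,0,0.3],[0,0,0,0,0],[0,0,0,0,0],[0,0,0,0,0]])

```text
clock: 20.57
position: [0.4727, -0.2357, 0.064]
ee_rot: [0.826, 0.563, 0.009, 0.011]
ft_force: [-0.4, -0.0, 0.4]
grip_width: 0.499
```

Emit:
apply_moves(commands=[[0,0,-0.005,0,0],[0,0,-0.015,0,0],[0,0,-0.03,0,0],[0,0,-0.03,0,0],[0,0,-0.03,0,0]])

```text
clock: 20.98
position: [0.4655, -0.2332, 0.1721]
ee_rot: [0.826, 0.563, 0.005, 0.006]
ft_force: [0.9, 0.2, -0.8]
grip_width: 0.497
```

Emit:
apply_moves(commands=[[0,0,-0.03,0,0],[0,0,0,0,0],[0,0,0,0,0]])

```text
clock: 21.23
position: [0.4672, -0.2343, 0.2114]
ee_rot: [0.826, 0.563, 0.008, 0.01]
ft_force: [1.0, -0.6, -0.0]
grip_width: 0.507
```

```bash
python3 - <<'E'
from h import *
go(.4728,-.2343,90)
im,d,K,T=cam("wrist"); C=cloud(d,K,T); hsv=cv2.cvtColor(im,cv2.COLOR_RGB2HSV)
m=(hsv[...,0]>4)&(hsv[...,0]<16)&(hsv[...,1]>170)&(C[...,2]>.085)&(C[...,2]<.12)
P=C[m]; print(m.sum(),np.percentile(P[:,2],[10,50,95])); print(cv2.minAreaRect((P[:,:2]*1000).astype(np.float32)))
b=(hsv[...,0]>100)&(hsv[...,0]<130)&(hsv[...,1]>150)&(C[...,2]>.044)&(C[...,2]<.058)
P=C[b]; print(cv2.minAreaRect((P[:,:2]*1000).astype(np.float32)))
sc,d2,K2,T2=cam("side"); C2=cloud(d2,K2,T2)
s3,d3,K3,T3=cam("scene"); C3=cloud(d3,K3,T3)
for Cx in (C2,C3):
  for c in [(.600,.035),(.4995,.0245)]:
    q=(np.hypot(Cx[...,0]-c[0],Cx[...,1]-c[1])<.009)&(Cx[...,2]<.12); print(np.median(Cx[q][:,2]))
for n in ["side","scene"]:
    print(n,[np.round(r["xy"]).tolist() for r in nets.place_of(n,"jar_a_centre")[:6]])
save(np.hstack([cv2.resize(im[60:300,140:420],(467,400)),cv2.resize(sc[150:230,295:361],(330,400))]),"w11.png")
E
```

```text
t 21.23 pos [ 0.4672 -0.2343  0.2114] yaw 68.55 shift [0.0021 0.0052 0.0001] turn -21.45 tilt [ 0.0248 -0.0075] q [ 0.14  0.09  0.26  1.79 -0.03  1.23  0.03] F [ 1.  -0.6 -0. ] w 0.507
1346 [0.09214102 0.09344729 0.09462352]
((473.3253479003906, -233.9832763671875), (42.95515823364258, 17.558650970458984), 68.24239349365234)
((473.474609375, -234.31961059570312), (63.2862434387207, 62.955535888671875), 15.184526443481445)
0.09244664219136567
0.09293599448306644
0.09341348822491036
0.09436809406573121
side [[225.0, 191.0]]
scene [[217.0, 264.0]]
```

```bash
python3 -c "
from h import *
print(workorder.hand_in())"
```

```text
the job is handed in; nothing more can be done
None
```

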